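Turn the reactor liner mouth-up

TASK

A washed white plastic liner for the lab's pressure reactor lies on its side on the rest; one end is open, the other closed. Pick it up with a light grip, as a hard squeeze or shove spoils the soft plastic, find out which end is open (it can be felt by trying an end over a peg of the draining rack) and turn that end up. Finish while still holding the liner in the gripper, upright with the open end up, still, at least 15 cm above the bench and touching nothing else, ready to be filled; leave the other things where they are.

Things in the scene. Friction and masses are not known exactly. Their poses are not given: they have to be found in the camera images.
- liner: loose white PTFE cylinder, 50 mm across, 76 mm long, 0.13-0.23 kg, lying level on the rest at first. One end is open (blind bore 36 mm wide, 68 mm deep), the other closed by a flat flush floor. Origin: its middle; x along its axis. Whether the +x or the -x end is open is not told here: find out. Soft: keep the grip below 60 N per finger (25 N is ample) and its push on the rest or rack below 60 N.
- rest: fixed grey rest: plate 100 x 42 x 6 mm with two round rails, 10 mm thick, 28 mm apart, tops 12 mm above the bench. Origin: centre of its underside; x along the rails, z up. The liner lies between the rails along them, its axis 34 mm above the bench. The rest is narrower than the liner: fingers pass on either side.
- rack: fixed white draining rack: board 90 x 240 x 12 mm with three upright round-topped pegs, 12 mm thick, tops 80 mm above the bench, a collar 22 mm wide and 6 mm high at each foot. Origin: centre of its underside; pegs in a row at y = -80, 0, +80 mm, all free. A peg enters the liner's open end easily; the closed end stops on its top.
- peg1 (a point): the top of the rack's middle peg (80 mm above the bench); z up
- shell: bystander: the reactor's steel shell, an open round cup 68 mm wide and 95 mm tall, origin at the centre of its underside. Leave alone.
- cap: bystander: the reactor's steel screw cap, 82 mm wide and 45 mm tall, origin at the centre of its underside. Leave alone.
- lid: bystander: the liner's white lid, a stepped disc 50 mm wide and 13 mm tall, origin at the centre of its underside. Leave alone.
- bottle: bystander: a brown reagent bottle 60 mm wide and 120 mm tall, origin at the centre of its underside. Leave alone.

How it is judged (in metres and radians):
On the way:
1. the liner is lifted off the rest in the fingers (height (world z) of liner above 0.07 m and contact force between the fingers and liner above 1 N), for 0.2 s.
At the end, for the whole second after the job is handed in: the liner is held in the fingers, at rest, its axis within 20 degrees of upright with the open end up (the floor, liner_c16, at the lower end), its middle more than 140 mm above the bench, and nothing but the fingers carrying it (((angle between liner's own x axis and vertical below 0.35 rad and x of liner_c16 in the frame of liner below 0 m) or (angle between liner's own x axis and vertical above 2.7916 rad and x of liner_c16 in the frame of liner above 0 m)) and height (world z) of liner above 0.14 m and contact force between the fingers and liner above 1 N and contact force between liner and rack below 0.1 N and contact force between liner and shell below 0.1 N and contact force between liner and bottle below 0.1 N and linear speed of liner below 0.03 m/s and angular speed of liner below 0.3 rad/s); the arm keeps its last pose, push and grip.
It fails at once if the liner is squeezed hard (over 60 N on a finger, 120 N over both) (contact force between the fingers and liner above 120 N).
It fails at once if the liner is pushed hard on the rack or the rest (over 60 N) (contact force between liner and rack above 60 N or contact force between liner and rest above 60 N).
It fails at once if a bystander is moved by more than 30 mm (distance of any of shell, cap, lid, bottle from where it was at the start of the episode above 0.03 m).
It also fails if it takes over 61 s, if anything falls off the work surface, if the arm or the gripper's body presses on something with over 40 N, if the wrist force passes 120 N, or if a joint passes its speed limit or range.

ROBOT

A 6-joint arm with a two-finger parallel gripper is mounted at the origin on the work surface. World frame = base frame: x ahead of the robot, y to its left, z up, the work surface at z = 0. Lengths are in mm, angles in degrees, forces in N, time in s.
With the tool pointing down it reaches from about 325 to 750 mm from the base axis. Payload 7.6 kg.
Tool frame: the origin (TCP) lies where the fingers leave the gripper's body, on its centre line; the fingertips stand 73 mm ahead of it and the grasp point (between the pads) lies 54 mm ahead of it (ctrl.tip_extent is the z of the fingertips in the tool frame, in mm); z points along the fingers, x is the direction in which the jaws open and shut, and the axes are right-handed (so a half turn about z gives the same grasp; the last joint's range is limited). The gripper opens to 85 mm and grips with 20 to 120 N. Pads are 22 mm wide; open, the fingers measure 114 mm over their backs; the gripper's body (76 mm by 85 mm) begins 54 mm behind the grasp point. The pads swing forward as they close: fully open they stand 13 mm farther back than shut.
Start: joints at [-69.746, 2.991, 80.254, -0, 96.75, -4.028], TCP at [215.918, -478.558, 303.923] pointing down, gripper open.
Joint ranges: [-166.34, 166.34], [-52.06, 124.39], [6.96, 135.62], [-60.46, 240.46], [14.63, 156.25], [-167.68, 167.68]. Speed limits (degrees/s): [147.25, 147.25, 172.46, 180, 180, 180].

INTERFACE

Orientations are given as a 3x3 rotation matrix whose columns are the frame's x, y, z axes.
In Python, from plant import status, viewer, job, ctrl gives the robot as it stands. The module is installed in compiled form; this text tells all that it offers.
- The arm moves only by the shell command python3 -m pendant 'ROWS' [FORCE]. ROWS is JSON, a list of rows, each an object of numbers: "tx", "ty", "tz": the shift along the tool's x, y, z in cm; "yaw": the turn about the tool's z in units of 5 degrees (1.0 is 5 degrees); "grip": the finger opening in cm, from 0 to 8.54. A call has 1 to 10 rows; each row is the pose to reach, as a shift and turn from the pose measured when the call began, along the tool's axes at that moment; what a row does not reach only later rows make up. A row lasts 1/12 s, in which the tool goes at most 41.7 mm and 7.16 degrees, less where a joint would pass 70% of its speed; a pose out of reach is approached as far as the arm can. A call with a gripper value outside its range is refused whole. The fingers move at their own pace and stop on an object; FORCE is the grip in N (left out, the last holds). Time passes only in rows, so rows that repeat a pose let the fingers close. It gives the time, the measured TCP pose, the force and the opening at its end, in the units of the state.
- status.sense(): the state, without advancing time (a new reading comes with each control period).
- viewer.get_image(name): name is "scene" or "top" or "wrist"; returns a dict with "frame" (400x640x3 uint8, blue, green, red), "fx", "fy", "cx", "cy" (pixels), "k1" (the pictures are not rectified: a ray, as slopes to the right and down, at radius r is drawn at 1 + k1 r^2 times it, then the intrinsics apply), "R" (3x3) and "t" (3): a world point X has camera coordinates R X + t; the wrist camera has in their place "hand_eye" (4x4, takes a point from camera to tool coordinates, whose origin is the TCP and whose axes are the tool frame's). Camera axes: x right, y down, z forward; pixel columns grow to the right and rows downward; lengths in mm; the calibration is good to about 2 mm. A picture is of the moment at which its call begins: read the wrist's pose just before it. There is no depth.
- job.sign_off(): hands the job in, once; it reports no verdict.
The state is a dict: "time": time; "q": joint angles; "qd": joint speeds; "joint_efforts": joint torques, N m; "eef_pos": TCP position; "tool_rot": TCP orientation; "force": force on the tool from outside, world axes, zero at the start; "ft_torque": the same for the moment, N m; "gripper_width": opening from 0.0 (shut) to 1.0 (fully open).
Only numpy, scipy, OpenCV 4.12 (cv2) and the standard library are available. Lean on these libraries where they do the work, as an engineer would, in place of code of your own. Each camera call takes 0.05 s, during which the arm holds its last target. There are 200 camera calls.

## Working session

There is one attempt and no reset: what is moved stays moved. The work goes in short steps, Python scripts to look and compute and a shell command to move; the robot and the scene stay as the last step left them, time stands still between calls to the robot, and variables do not carry over. Pictures are saved under pics/ and viewed, about 8 in all and at most 12, crops included, and the job is handed in when it is done.

```bash
mkdir -p pics; cat > h.py <<'E'
import numpy as np, cv2
from plant import status, viewer, job, ctrl
def cam(name):
    s=status.sense(); im=viewer.get_image(name)
    if name=="wrist":
        H=np.array(im["hand_eye"]); T=np.eye(4); T[:3,:3]=s["tool_rot"]; T[:3,3]=s["eef_pos"]
        W=T@H; R=W[:3,:3]; o=W[:3,3]
    else:
        R=np.array(im["R"]).T; o=-R@np.array(im["t"])
    return im,R,o
def ray(c,u,v):
    im,R,o=c
    d=np.array([(u-im["cx"])/im["fx"],(v-im["cy"])/im["fy"]]); x=d.copy()
    for _ in range(20): x=d/(1+im["k1"]*(x@x))
    r=R@np.array([x[0],x[1],1]); return o,r/np.linalg.norm(r)
def onz(c,u,v,z):
    o,r=ray(c,u,v); return o+r*(z-o[2])/r[2]
E
python3 - <<'E'
from h import *
import pickle
d={}
for n in ["top","scene"]:
    c=cam(n); d[n]=c; cv2.imwrite(f"pics/{n}1.png",c[0]["frame"]); print(n,c[2],c[1][:,2],c[0]["fx"])
pickle.dump(d,open("c1.pkl","wb"))
s=status.sense();print(s)
E
```

```text
top [ 513.97374436   18.17477287 1209.24941043] [ 0.06921663  0.02787456 -0.99721215] 419.9140847526155
scene [1478.54387202  272.95411445  768.89536665] [-0.76980236 -0.22430694 -0.59757068] 477.19949450505555
{'time': 0.1, 'q': array([-6.97452823e+01,  3.02538937e+00,  8.03064122e+01,  6.49366233e-04,
        9.67496242e+01, -4.02631689e+00]), 'qd': array([ 0.01281771, -0.09250994, -0.12942699,  0.05593994,  0.05759675,
        0.10490816]), 'joint_efforts': array([ 1.37268125e-03, -3.82584250e+01, -3.60985994e+01,  6.25018373e-06,
        4.76022818e-03,  2.72255221e-06]), 'eef_pos': array([ 215.86710906, -478.39077231,  303.14727892]), 'tool_rot': array([[ 4.11213519e-01, -9.11538924e-01, -4.81434175e-04],
       [-9.11537950e-01, -4.11213786e-01,  1.33716434e-03],
       [-1.41684971e-03, -1.11014531e-04, -9.99998990e-01]]), 'force': array([ 0.33162952, -0.15056372,  0.03644123]), 'ft_torque': array([-0.00778405,  0.02182506, -0.00342798]), 'gripper_width': 0.998743984250012}
```

View pics/top1.png

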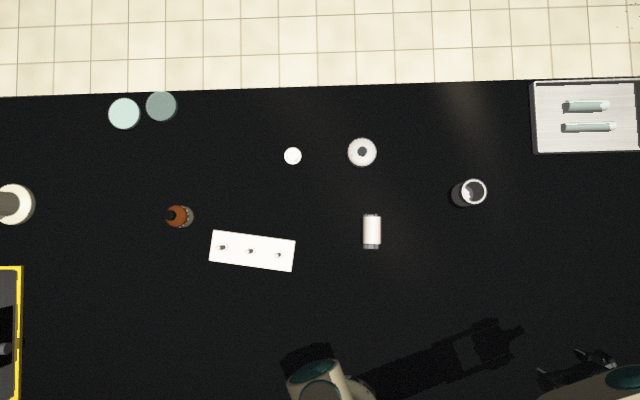

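View pics/scene1.png

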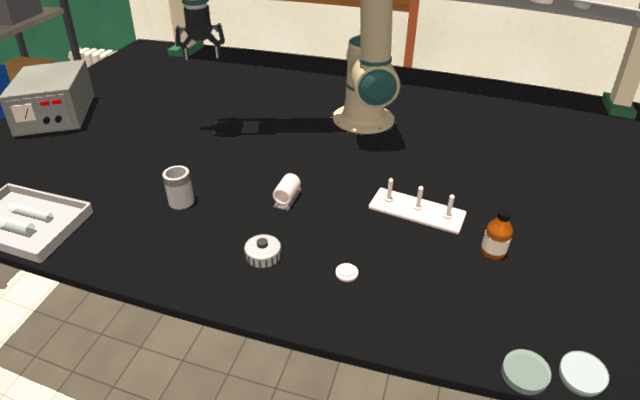

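```bash
cat > a.py <<'E'
from h import *
import pickle
d=pickle.load(open("c1.pkl","rb"))
t=d["top"]; f=t[0]["frame"]
g=f.min(axis=2)
def blob(x0,y0,x1,y1,th,z,name):
    m=np.zeros(g.shape,np.uint8); m[y0:y1,x0:x1]=(g[y0:y1,x0:x1]>th)
    cs,_=cv2.findContours(m,cv2.RETR_EXTERNAL,cv2.CHAIN_APPROX_NONE); c=max(cs,key=cv2.contourArea)
    r=cv2.minAreaRect(c); b=cv2.boxPoints(r)
    P=np.array([onz(t,*p,z)[:2] for p in b]); print(name,r,"\n",P.round(1),"ctr",P.mean(0).round(1),"sides",np.linalg.norm(P[1]-P[0]).round(1),np.linalg.norm(P[2]-P[1]).round(1))
blob(350,200,395,265,150,34,"liner")
blob(200,220,305,280,150,12,"rack")
blob(350,200,395,265,60,34,"liner+rest")
for u,v in [(222,247),(250,251),(279,255)]: print(onz(t,u,v,80).round(1))
for n,u,v,z in [("cap",362,152,45),("lid",293,156,13),("shell",474,191,95),("bottle",172,215,120)]: print(n,onz(t,u,v,z).round(1))
a=cv2.resize(f[195:270,335:410],(400,400),interpolation=cv2.INTER_CUBIC)
s=d["scene"][0]["frame"]; b=cv2.resize(s[160:225,255:320],(400,400),interpolation=cv2.INTER_CUBIC)
cv2.imwrite("pics/crop1.png",np.hstack([a,b]))
E
python3 a.py
```

```text
liner ((371.5, 231.0), (32.0, 15.0), 90.0) 
 [[ 562.2  -74.3]
 [ 561.3 -116. ]
 [ 472.4 -113.2]
 [ 473.3  -71.7]] ctr [517.3 -93.8] sides 41.8 88.9
rack ((251.6474609375, 250.21273803710938), (83.72431945800781, 31.971900939941406), 7.883139610290527) 
 [[443.8 372.1]
 [533.9 359.1]
 [496.1 121.1]
 [406.9 135.1]] ctr [470.2 246.8] sides 91.0 241.0
liner+rest ((372.0, 231.0), (36.0, 18.0), 90.0) 
 [[ 567.9  -71.7]
 [ 566.7 -121.8]
 [ 466.8 -118.6]
 [ 467.8  -68.8]] ctr [517.3 -95.2] sides 50.1 100.0
[482.7 313.7  80. ]
[470.5 237.9  80. ]
[458.2 159.8  80. ]
cap [738.1 -73.   45. ]
lid [738.  123.4  13. ]
shell [ 616.4 -361.1   95. ]
bottle [570.2 435.1 120. ]
```

View pics/crop1.png

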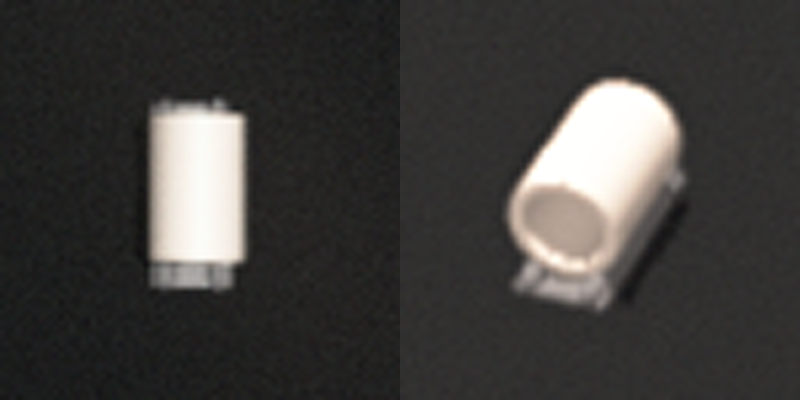

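The visible +x end looks like a grey disc inside a rim, so it is probably open. I'll verify that by feel. Next I hover over the liner for a near look.

```bash
python3 -m pendant '[{"tx":-11,"ty":-21,"yaw":2.4},{"tx":-22.5,"ty":-43.3,"yaw":4.86},{"tx":-22.5,"ty":-43.3,"yaw":4.86},{"tx":-22.5,"ty":-43.3,"yaw":4.86},{"tx":-22.5,"ty":-43.3,"yaw":4.86},{"tx":-22.5,"ty":-43.3,"yaw":4.86},{"tx":-22.5,"ty":-43.3,"yaw":4.86},{"tx":-22.5,"ty":-43.3,"yaw":4.86},{"tx":-22.5,"ty":-43.3,"yaw":4.86},{"tx":-22.5,"ty":-43.3,"yaw":4.86}]' 25; python3 -c "
from h import *
print(status.sense()['eef_pos'],status.sense()['tool_rot'].round(3))"
```

```text
[ 215.86710906 -478.39077231  303.14727892] [[ 0.411 -0.912 -0.   ]
 [-0.912 -0.411  0.001]
 [-0.001 -0.    -1.   ]]invalid input
```

```bash
python3 -m pendant '[{"tx":-11,"ty":-21,"tz":0,"yaw":2.4,"grip":8.5},{"tx":-22.5,"ty":-43.3,"tz":0,"yaw":4.86,"grip":8.5},{"tx":-22.5,"ty":-43.3,"tz":0,"yaw":4.86,"grip":8.5},{"tx":-22.5,"ty":-43.3,"tz":0,"yaw":4.86,"grip":8.5},{"tx":-22.5,"ty":-43.3,"tz":0,"yaw":4.86,"grip":8.5},{"tx":-22.5,"ty":-43.3,"tz":0,"yaw":4.86,"grip":8.5},{"tx":-22.5,"ty":-43.3,"tz":0,"yaw":4.86,"grip":8.5},{"tx":-22.5,"ty":-43.3,"tz":0,"yaw":4.86,"grip":8.5},{"tx":-22.5,"ty":-43.3,"tz":0,"yaw":4.86,"grip":8.5},{"tx":-22.5,"ty":-43.3,"tz":0,"yaw":4.86,"grip":8.5}]' 25; python3 -c "
from h import *
print(status.sense()['eef_pos'],status.sense()['tool_rot'].round(3))"
```

```text
time: 0.93
eef_pos: [468.2, -157.5, 303.4]
tool_rot: [[-0.0, -1.0, -0.001], [-1.0, 0.0, 0.001], [-0.001, 0.001, -1.0]]
force: [-0.3, -0.6, -0.2]
gripper_width: 0.994
[ 468.23390174 -157.48421788  303.36364432] [[-0.    -1.    -0.001]
 [-1.     0.     0.001]
 [-0.001  0.001 -1.   ]]
```

```bash
python3 -m pendant '[{"tx":-6.2,"ty":-4.6,"tz":0,"yaw":0,"grip":8.5},{"tx":-6.2,"ty":-4.6,"tz":0,"yaw":0,"grip":8.5},{"tx":-6.2,"ty":-4.6,"tz":0,"yaw":0,"grip":8.5},{"tx":-6.2,"ty":-4.6,"tz":0,"yaw":0,"grip":8.5},{"tx":-6.2,"ty":-4.6,"tz":0,"yaw":0,"grip":8.5}]'; python3 - <<'E'
from h import *
c=cam("wrist"); cv2.imwrite("pics/w1.png",c[0]["frame"]); print(c[2],c[1][:,2],c[0]["hand_eye"],c[0]["fx"])
import pickle; pickle.dump(c,open("w1.pkl","wb"))
E
```

```text
time: 1.35
eef_pos: [514.0, -95.7, 302.9]
tool_rot: [[0.0, -1.0, -0.002], [-1.0, -0.0, 0.001], [-0.001, 0.002, -1.0]]
force: [0.2, -1.0, 0.8]
gripper_width: 0.995
[583.79122478 -96.11944354 374.29998493] [-0.27524957  0.00193269 -0.96137086] [[ 9.99999703e-01  2.04558617e-04 -7.43613222e-04  3.78798900e-01]
 [ 6.57852102e-06  9.61886361e-01  2.73449499e-01 -6.96249147e+01]
 [ 7.71207868e-04 -2.73449422e-01  9.61886074e-01 -7.14870947e+01]
 [ 0.00000000e+00  0.00000000e+00  0.00000000e+00  1.00000000e+00]] 286.37654396382294
```

View pics/w1.png

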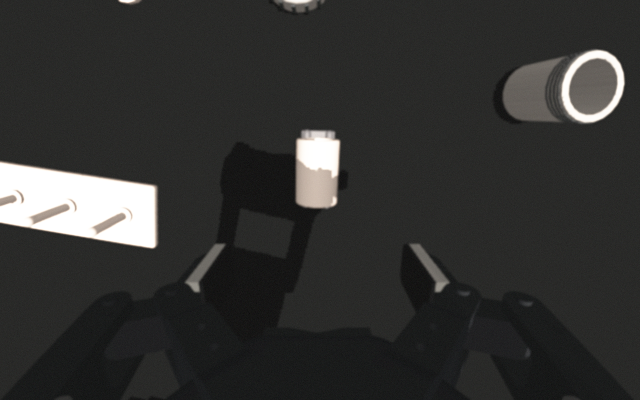

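```bash
python3 - <<'E'
from h import *
import pickle
c=pickle.load(open("w1.pkl","rb")); g=c[0]["frame"].min(axis=2)
L=[];R_=[]
for v in range(148,200,3):
    row=np.where(g[v,280:360]>90)[0]+280
    L.append(onz(c,row[0]-.5,v,40)[:2]);R_.append(onz(c,row[-1]+.5,v,40)[:2])
L=np.array(L);R_=np.array(R_);M=(L+R_)/2
p=np.polyfit(M[:,0],M[:,1],1);print("slope deg",np.degrees(np.arctan(p[0])),"y at 519",np.polyval(p,519),"width",(L-R_)[:,1].mean(), M[[0,-1]])
col=g[:,310:325].max(axis=1); vs=np.where(col[120:230]>90)[0]+120; print(vs[[0,-1]], col[128:145])
for v in (137.5,138.5): print(v,onz(c,318,v,59))
print(onz(c,318,207.5,59),onz(c,318,207.5,34))
E
```

```text
slope deg -2.080663307921889 y at 519 -95.23761444560613 width 50.202514684796995 [[548.43734338 -96.18732679]
 [486.92484846 -94.39994886]]
[130 207] [ 43  63 118 177 208 215 215 215 217 231 251 255 254 253 255 255 255]
137.5 [561.72646    -96.72114559  59.        ]
138.5 [560.65913002 -96.72222725  59.        ]
[482.20019462 -96.80593349  59.        ] [474.14508559 -96.86036498  34.        ]
```

```bash
python3 -m pendant '[{"tx":0,"ty":-1.1,"tz":3,"yaw":0.42,"grip":8.5},{"tx":0,"ty":-1.1,"tz":7,"yaw":0.42,"grip":8.5},{"tx":0,"ty":-1.1,"tz":11,"yaw":0.42,"grip":8.5},{"tx":0,"ty":-1.1,"tz":15,"yaw":0.42,"grip":8.5},{"tx":0,"ty":-1.1,"tz":19,"yaw":0.42,"grip":8.5},{"tx":0,"ty":-1.1,"tz":21.2,"yaw":0.42,"grip":8.5},{"tx":0,"ty":-1.1,"tz":21.7,"yaw":0.42,"grip":8.5},{"tx":0,"ty":-1.1,"tz":21.7,"yaw":0.42,"grip":8.5},{"tx":0,"ty":-1.1,"tz":21.7,"yaw":0.42,"grip":8.5}]' 25
python3 -m pendant '[{"tx":0,"ty":0,"tz":0,"yaw":0,"grip":6.5},{"tx":0,"ty":0,"tz":0,"yaw":0,"grip":5.8},{"tx":0,"ty":0,"tz":0,"yaw":0,"grip":5.4},{"tx":0,"ty":0,"tz":0,"yaw":0,"grip":5.2},{"tx":0,"ty":0,"tz":0,"yaw":0,"grip":5.0},{"tx":0,"ty":0,"tz":0,"yaw":0,"grip":4.8},{"tx":0,"ty":0,"tz":0,"yaw":0,"grip":4.5},{"tx":0,"ty":0,"tz":0,"yaw":0,"grip":4.5},{"tx":0,"ty":0,"tz":0,"yaw":0,"grip":4.5},{"tx":0,"ty":0,"tz":0,"yaw":0,"grip":4.5}]' 25
```

```text
time: 2.15
eef_pos: [525.2, -96.9, 88.0]
tool_rot: [[-0.039, -0.999, 0.001], [-0.999, 0.039, 0.001], [-0.001, -0.001, -1.0]]
force: [0.6, 0.4, 0.4]
gripper_width: 0.997
time: 2.98
eef_pos: [526.0, -95.9, 89.5]
tool_rot: [[-0.038, -0.999, 0.003], [-0.999, 0.038, 0.002], [-0.002, -0.003, -1.0]]
force: [-0.4, 6.0, 6.8]
gripper_width: 0.582
```

```bash
python3 -m pendant '[{"tx":0,"ty":0,"tz":-0.5,"yaw":0,"grip":4.5},{"tx":0,"ty":0,"tz":-1.5,"yaw":0,"grip":4.5},{"tx":0,"ty":0,"tz":-3.5,"yaw":0,"grip":4.5},{"tx":0,"ty":0,"tz":-6,"yaw":0,"grip":4.5},{"tx":0,"ty":0,"tz":-9,"yaw":0,"grip":4.5},{"tx":0,"ty":0,"tz":-11,"yaw":0,"grip":4.5},{"tx":0,"ty":0,"tz":-12,"yaw":0,"grip":4.5},{"tx":0,"ty":0,"tz":-12,"yaw":0,"grip":4.5},{"tx":0,"ty":0,"tz":-12,"yaw":0,"grip":4.5}]'
python3 - <<'E'
from h import *
c=cam("wrist");s=cam("scene")
cv2.imwrite("pics/v2.png",np.hstack([cv2.resize(c[0]["frame"][100:400,160:480],(400,375)),cv2.resize(s[0]["frame"][90:215,215:348],(400,375),interpolation=cv2.INTER_CUBIC)]))
E
```

```text
time: 3.73
eef_pos: [525.4, -96.2, 209.0]
tool_rot: [[-0.039, -0.999, 0.003], [-0.999, 0.039, 0.002], [-0.002, -0.003, -1.0]]
force: [0.1, 0.1, -2.9]
gripper_width: 0.577
```

View pics/v2.png

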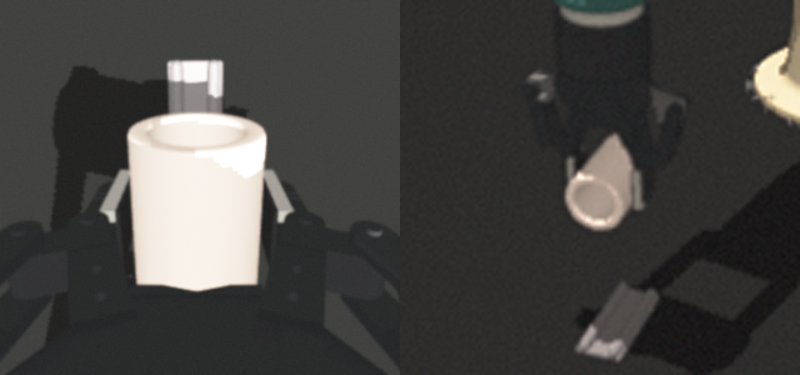

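```bash
python3 -m pendant '[{"tx":-2,"ty":0.5,"tz":0,"yaw":0,"grip":4.5},{"tx":-5,"ty":1.4,"tz":0,"yaw":0,"grip":4.5},{"tx":-8.5,"ty":2.3,"tz":0,"yaw":0,"grip":4.5},{"tx":-12,"ty":3.3,"tz":0,"yaw":0,"grip":4.5},{"tx":-15.5,"ty":4.2,"tz":0,"yaw":0,"grip":4.5},{"tx":-19,"ty":5.2,"tz":0,"yaw":0,"grip":4.5},{"tx":-22.5,"ty":6.2,"tz":0,"yaw":0,"grip":4.5},{"tx":-26,"ty":7.1,"tz":0,"yaw":0,"grip":4.5},{"tx":-28,"ty":7.7,"tz":0,"yaw":0,"grip":4.5},{"tx":-29,"ty":8,"tz":0,"yaw":0,"grip":4.5}]'
python3 -m pendant '[{"tx":-2,"ty":0.6,"tz":0,"yaw":0,"grip":4.5},{"tx":-4,"ty":1.1,"tz":0,"yaw":0,"grip":4.5},{"tx":-5,"ty":1.3,"tz":0,"yaw":0,"grip":4.5},{"tx":-5,"ty":1.3,"tz":0,"yaw":0,"grip":4.5},{"tx":-5,"ty":1.3,"tz":0,"yaw":0,"grip":4.5}]'
python3 - <<'E'
from h import *
c=cam("wrist");t=cam("scene")
cv2.imwrite("pics/v3.png",np.hstack([cv2.resize(c[0]["frame"],(480,300)),cv2.resize(t[0]["frame"][100:240,350:490],(300,300),interpolation=cv2.INTER_CUBIC)]))
def proj(c,X):
    im,R,o=c; p=R.T@(np.array(X)-o); x=p[:2]/p[2]; x=x*(1+im["k1"]*(x@x)); return im["fx"]*x[0]+im["cx"],im["fy"]*x[1]+im["cy"]
print(proj(c,(470,247,80)),proj(t,(470,247,80)),c[2],status.sense()["force"])
E
```

```text
time: 4.67
eef_pos: [454.7, 199.0, 206.6]
tool_rot: [[-0.036, -0.999, -0.003], [-0.999, 0.036, 0.002], [-0.002, 0.003, -1.0]]
force: [-0.5, 0.8, -2.0]
gripper_width: 0.576
time: 5.08
eef_pos: [443.5, 248.9, 206.0]
tool_rot: [[-0.035, -0.999, -0.004], [-0.999, 0.035, 0.001], [-0.001, 0.004, -1.0]]
force: [1.1, -1.0, -2.0]
gripper_width: 0.582
(np.float64(318.0605289986231), np.float64(179.64183053839173)) (np.float64(420.98813182045234), np.float64(186.17734786549173)) [513.39709832 245.96228043 277.22284241] [ 0.42303342 -0.33556816 -1.18442657]
```

View pics/v3.png

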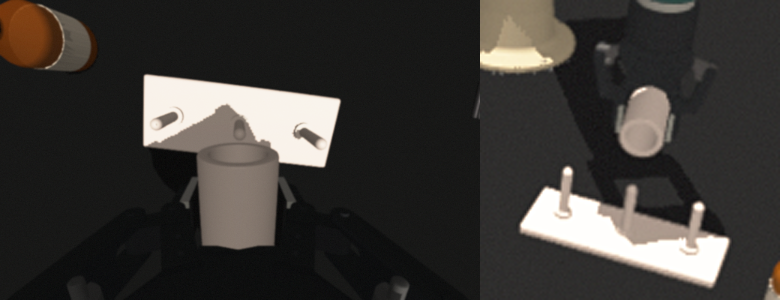

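```bash
python3 -m pendant '[{"tx":0,"ty":-0.2,"tz":2,"yaw":0,"grip":4.5},{"tx":0,"ty":-0.4,"tz":3.5,"yaw":0,"grip":4.5},{"tx":0,"ty":-0.4,"tz":4.2,"yaw":0,"grip":4.5},{"tx":0,"ty":-0.4,"tz":4.2,"yaw":0,"grip":4.5}]'
python3 -m pendant '[{"tx":0,"ty":0,"tz":0.3,"yaw":0,"grip":4.5},{"tx":0,"ty":0,"tz":0.5,"yaw":0,"grip":4.5},{"tx":0,"ty":0,"tz":0.5,"yaw":0,"grip":4.5}]'
python3 -m pendant '[{"tx":0,"ty":0.1,"tz":0.2,"yaw":0,"grip":4.5},{"tx":0,"ty":0.2,"tz":0.3,"yaw":0,"grip":4.5},{"tx":0,"ty":0.2,"tz":0.3,"yaw":0,"grip":4.5}]'
```

```text
time: 5.52
eef_pos: [447.2, 247.1, 162.5]
tool_rot: [[-0.038, -0.999, -0.007], [-0.999, 0.038, -0.0], [0.0, 0.007, -1.0]]
force: [-0.6, 0.3, -2.4]
gripper_width: 0.577
time: 5.77
eef_pos: [447.7, 247.1, 159.9]
tool_rot: [[-0.038, -0.999, -0.005], [-0.999, 0.038, 0.001], [-0.0, 0.005, -1.0]]
force: [-3.7, -0.7, 5.5]
gripper_width: 0.579
time: 6.02
eef_pos: [446.7, 247.2, 159.1]
tool_rot: [[-0.039, -0.999, -0.0], [-0.999, 0.039, 0.002], [-0.002, 0.0, -1.0]]
force: [-1.1, -1.6, 6.4]
gripper_width: 0.58
```

```bash
python3 -m pendant '[{"tx":0,"ty":0.2,"tz":0.2,"yaw":0,"grip":4.5},{"tx":0,"ty":0.4,"tz":0.4,"yaw":0,"grip":4.5},{"tx":0,"ty":0.6,"tz":0.6,"yaw":0,"grip":4.5},{"tx":0,"ty":0.6,"tz":0.6,"yaw":0,"grip":4.5}]'
python3 -m pendant '[{"tx":0,"ty":0.2,"tz":0.3,"yaw":0,"grip":4.5},{"tx":0,"ty":0.4,"tz":0.6,"yaw":0,"grip":4.5},{"tx":0,"ty":0.5,"tz":0.8,"yaw":0,"grip":4.5},{"tx":0,"ty":0.5,"tz":0.8,"yaw":0,"grip":4.5}]'
python3 - <<'E'
from h import *
c=cam("wrist");t=cam("scene")
cv2.imwrite("pics/v4.png",np.hstack([cv2.resize(c[0]["frame"],(480,300)),cv2.resize(t[0]["frame"][110:230,360:480],(300,300),interpolation=cv2.INTER_CUBIC)]))
E
```

```text
time: 6.35
eef_pos: [441.2, 247.6, 154.5]
tool_rot: [[-0.039, -0.999, 0.003], [-0.999, 0.039, 0.003], [-0.003, -0.003, -1.0]]
force: [-0.5, -2.1, 4.9]
gripper_width: 0.576
time: 6.68
eef_pos: [436.7, 247.9, 147.7]
tool_rot: [[-0.039, -0.999, 0.005], [-0.999, 0.039, 0.004], [-0.004, -0.005, -1.0]]
force: [-1.6, -1.6, 4.9]
gripper_width: 0.58
```

View pics/v4.png

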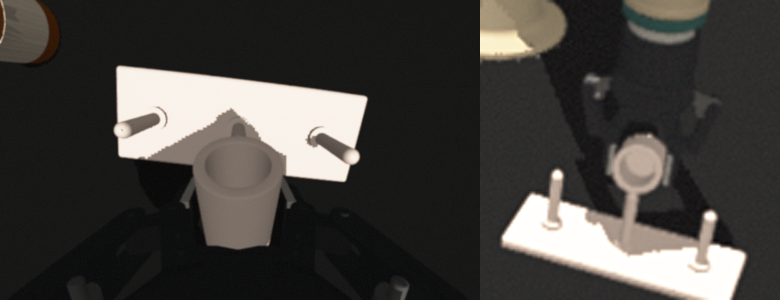

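```bash
python3 -m pendant '[{"tx":0,"ty":0.2,"tz":0.35,"yaw":0,"grip":4.5},{"tx":0,"ty":0.3,"tz":0.7,"yaw":0,"grip":4.5},{"tx":0,"ty":0.4,"tz":1.0,"yaw":0,"grip":4.5},{"tx":0,"ty":0.42,"tz":1.3,"yaw":0,"grip":4.5},{"tx":0,"ty":0.45,"tz":1.6,"yaw":0,"grip":4.5},{"tx":0,"ty":0.45,"tz":1.6,"yaw":0,"grip":4.5}]'
python3 -m pendant '[{"tx":0,"ty":0,"tz":0.3,"yaw":0,"grip":4.5},{"tx":0,"ty":0,"tz":0.6,"yaw":0,"grip":4.5},{"tx":0,"ty":0,"tz":0.8,"yaw":0,"grip":4.5},{"tx":0,"ty":0,"tz":0.8,"yaw":0,"grip":4.5}]'
```

```text
time: 7.28
eef_pos: [431.8, 248.7, 132.4]
tool_rot: [[-0.038, -0.999, 0.004], [-0.999, 0.038, 0.005], [-0.005, -0.004, -1.0]]
force: [-7.6, 1.7, 4.0]
gripper_width: 0.576
time: 7.62
eef_pos: [431.0, 248.8, 124.9]
tool_rot: [[-0.038, -0.999, 0.002], [-0.999, 0.038, 0.005], [-0.005, -0.002, -1.0]]
force: [-9.2, -1.3, 7.0]
gripper_width: 0.579
```

```bash
python3 -m pendant '[{"tx":0,"ty":-0.2,"tz":0.2,"yaw":0,"grip":4.5},{"tx":0,"ty":-0.4,"tz":0.3,"yaw":0,"grip":4.5},{"tx":0,"ty":-0.6,"tz":0.5,"yaw":0,"grip":4.5},{"tx":0,"ty":-0.8,"tz":0.6,"yaw":0,"grip":4.5},{"tx":0,"ty":-0.9,"tz":0.6,"yaw":0,"grip":4.5},{"tx":0,"ty":-0.9,"tz":0.6,"yaw":0,"grip":4.5}]'
python3 - <<'E'
from h import *
c=cam("wrist");t=cam("scene")
cv2.imwrite("pics/v5.png",np.hstack([cv2.resize(c[0]["frame"],(480,300)),cv2.resize(t[0]["frame"][110:230,360:480],(300,300),interpolation=cv2.INTER_CUBIC)]))
E
```

```text
time: 8.12
eef_pos: [435.7, 248.5, 116.9]
tool_rot: [[-0.037, -0.999, -0.012], [-0.999, 0.037, 0.003], [-0.002, 0.012, -1.0]]
force: [-23.7, -2.0, 6.5]
gripper_width: 0.578
```

View pics/v5.png

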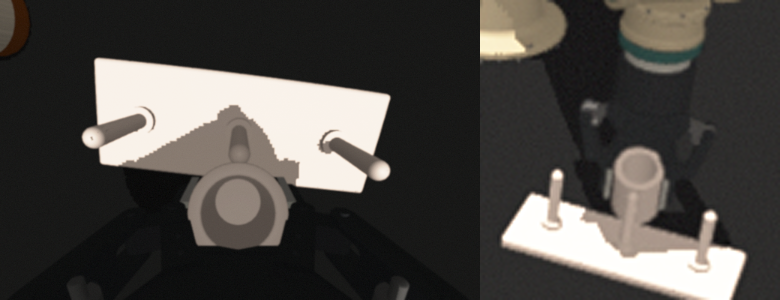

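```bash
python3 -m pendant '[{"tx":0,"ty":0.5,"tz":0,"yaw":0,"grip":4.5},{"tx":0,"ty":1.2,"tz":-0.5,"yaw":0,"grip":4.5},{"tx":0,"ty":1.6,"tz":-2,"yaw":0,"grip":4.5},{"tx":0,"ty":1.6,"tz":-5,"yaw":0,"grip":4.5},{"tx":0,"ty":1.6,"tz":-8,"yaw":0,"grip":4.5},{"tx":0,"ty":1.6,"tz":-10,"yaw":0,"grip":4.5},{"tx":0,"ty":1.6,"tz":-10.5,"yaw":0,"grip":4.5},{"tx":0,"ty":1.6,"tz":-10.5,"yaw":0,"grip":4.5}]'
python3 - <<'E'
from h import *
c=cam("wrist");t=cam("scene")
import pickle; pickle.dump((c,t),open("v6.pkl","wb"))
cv2.imwrite("pics/v6.png",np.hstack([cv2.resize(c[0]["frame"][180:380,220:420],(400,400),interpolation=cv2.INTER_CUBIC),cv2.resize(t[0]["frame"][80:200,360:480],(400,400),interpolation=cv2.INTER_CUBIC)]))
E
```

```text
time: 8.88
eef_pos: [421.3, 249.1, 223.7]
tool_rot: [[-0.037, -0.999, -0.008], [-0.999, 0.037, 0.005], [-0.004, 0.008, -1.0]]
force: [-0.3, 0.1, -1.6]
gripper_width: 0.581
```

View pics/v6.png

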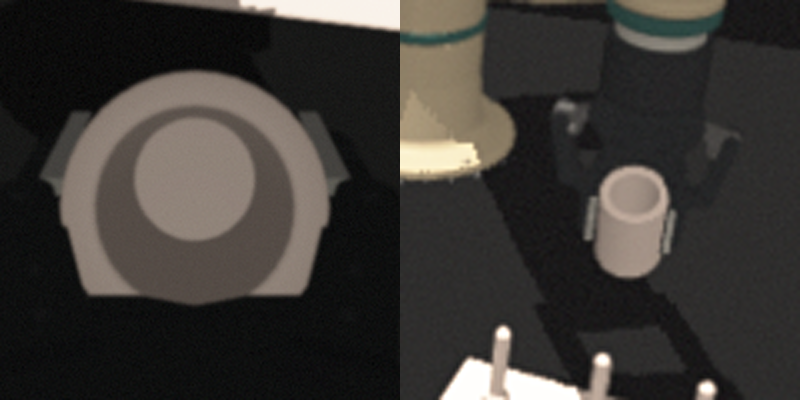

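```bash
python3 - <<'E'
from h import *
import pickle
c,_=pickle.load(open("v6.pkl","rb")); im,R,o=c
P=[]
for u,v,d in [(317.75,282.5,99.5),(317.5,269.5,60.5)]:
    _,r=ray(c,u,v); zc=im["fx"]*36/d; P.append(o+r*zc/(r@R[:,2])); print(P[-1])
a=P[0]-P[1]; print(np.linalg.norm(a),a/np.linalg.norm(a),"tilt",np.degrees(np.arccos(a[2]/np.linalg.norm(a))))
print("middle z",(P[0]+(P[1]-P[0])*0.5)[2]); print(status.sense()["force"])
E
```

```text
[432.8957275  248.09721762 203.84256516]
[402.68273285 249.46392014 143.10266114]
67.85299450062682 [ 0.44527135 -0.02014211  0.8951691 ] tilt 26.469841558356134
middle z 173.4726131501381
[ 0.31571079 -0.65164844 -2.14817705]
```

```bash
python3 -m pendant '[{"tx":0,"ty":-2,"tz":0,"yaw":0,"grip":4.5},{"tx":-0.1,"ty":-5,"tz":0,"yaw":0,"grip":4.5},{"tx":-0.2,"ty":-8.5,"tz":0,"yaw":0,"grip":4.5},{"tx":-0.2,"ty":-11,"tz":0,"yaw":0,"grip":4.5},{"tx":-0.2,"ty":-11.5,"tz":1,"yaw":0,"grip":4.5},{"tx":-0.2,"ty":-11.5,"tz":3,"yaw":0,"grip":4.5},{"tx":-0.2,"ty":-11.5,"tz":5.5,"yaw":0,"grip":4.5},{"tx":-0.2,"ty":-11.5,"tz":7,"yaw":0,"grip":4.5},{"tx":-0.2,"ty":-11.5,"tz":7,"yaw":0,"grip":4.5},{"tx":-0.2,"ty":-11.5,"tz":7,"yaw":0,"grip":4.5}]'
python3 -m pendant '[{"tx":0,"ty":0.4,"tz":0,"yaw":0,"grip":4.5},{"tx":0,"ty":0.8,"tz":0,"yaw":0,"grip":4.5},{"tx":0,"ty":1.2,"tz":0,"yaw":0,"grip":4.5},{"tx":0,"ty":1.6,"tz":0,"yaw":0,"grip":4.5},{"tx":0,"ty":2,"tz":0,"yaw":0,"grip":4.5},{"tx":0,"ty":2,"tz":0,"yaw":0,"grip":4.5}]'
python3 -m pendant '[{"tx":0,"ty":0.3,"tz":0,"yaw":0,"grip":4.5},{"tx":0,"ty":0.6,"tz":0,"yaw":0,"grip":4.5},{"tx":0,"ty":0.9,"tz":0,"yaw":0,"grip":4.5},{"tx":0,"ty":0.9,"tz":0,"yaw":0,"grip":4.5}]'
```

```text
time: 9.82
eef_pos: [533.1, 246.1, 146.6]
tool_rot: [[-0.037, -0.999, -0.018], [-0.999, 0.037, 0.0], [0.001, 0.018, -1.0]]
force: [0.1, -0.1, -0.6]
gripper_width: 0.577
time: 10.32
eef_pos: [515.9, 247.0, 150.7]
tool_rot: [[-0.037, -0.999, -0.005], [-0.999, 0.037, 0.002], [-0.002, 0.005, -1.0]]
force: [12.8, -0.7, 0.2]
gripper_width: 0.584
time: 10.65
eef_pos: [510.5, 247.5, 155.4]
tool_rot: [[-0.038, -0.999, 0.01], [-0.999, 0.038, 0.005], [-0.006, -0.01, -1.0]]
force: [14.9, 0.5, 3.6]
gripper_width: 0.585
```

```bash
python3 -m pendant '[{"tx":0,"ty":0.4,"tz":0.1,"yaw":0,"grip":4.5},{"tx":0,"ty":0.7,"tz":0.2,"yaw":0,"grip":4.5},{"tx":0,"ty":0.9,"tz":0.2,"yaw":0,"grip":4.5},{"tx":0,"ty":0.9,"tz":0.2,"yaw":0,"grip":4.5},{"tx":0,"ty":0.9,"tz":0.2,"yaw":0,"grip":4.5}]'
python3 - <<'E'
from h import *
import pickle
c=cam("wrist"); cv2.imwrite("pics/v7.png",cv2.resize(c[0]["frame"][180:380,220:420],(400,400),interpolation=cv2.INTER_CUBIC)); pickle.dump(c,open("v7.pkl","wb"))
E
```

```text
time: 11.07
eef_pos: [504.4, 248.1, 157.0]
tool_rot: [[-0.039, -0.999, 0.022], [-0.999, 0.039, 0.008], [-0.009, -0.022, -1.0]]
force: [12.1, 0.7, 1.7]
gripper_width: 0.58
```

View pics/v7.png

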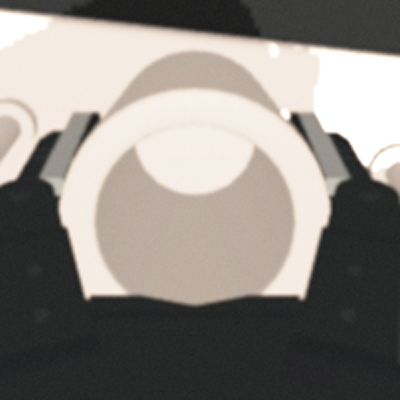

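```bash
python3 - <<'E'
from h import *
import pickle
c=pickle.load(open("v7.pkl","rb")); im,R,o=c
P=[]
for u,v,d in [(317.75,291,99.5),(317.5,247.5,60.5)]:
    _,r=ray(c,u,v); zc=im["fx"]*36/d; P.append(o+r*zc/(r@R[:,2])); print(P[-1])
a=P[0]-P[1]; print(np.linalg.norm(a),a/np.linalg.norm(a))
E
```

```text
[513.56701159 247.26937248 138.21338126]
[500.94399008 248.34661953  72.48885747]
66.93440192244219 [ 0.18858795 -0.01609407  0.98192442]
```

```bash
python3 -m pendant '[{"tx":0,"ty":0.3,"tz":0.1,"yaw":0,"grip":4.5},{"tx":0,"ty":0.6,"tz":0.3,"yaw":0,"grip":4.5},{"tx":0,"ty":0.8,"tz":0.3,"yaw":0,"grip":4.5},{"tx":0,"ty":0.8,"tz":0.3,"yaw":0,"grip":4.5},{"tx":0,"ty":0.8,"tz":0.3,"yaw":0,"grip":4.5}]'
python3 -m pendant '[{"tx":0,"ty":-1,"tz":0,"yaw":0,"grip":4.5},{"tx":0,"ty":-2,"tz":0,"yaw":0,"grip":4.5},{"tx":0,"ty":-2,"tz":-2,"yaw":0,"grip":4.5},{"tx":0,"ty":-2,"tz":-5,"yaw":0,"grip":4.5},{"tx":0,"ty":-2,"tz":-8,"yaw":0,"grip":4.5},{"tx":0,"ty":-2,"tz":-9.5,"yaw":0,"grip":4.5},{"tx":0,"ty":-2,"tz":-10,"yaw":0,"grip":4.5},{"tx":0,"ty":-2,"tz":-10,"yaw":0,"grip":4.5},{"tx":0,"ty":-2,"tz":-10,"yaw":0,"grip":4.5},{"tx":0,"ty":-2,"tz":-10,"yaw":0,"grip":4.5}]'
python3 - <<'E'
from h import *
import pickle
c=cam("wrist");t=cam("scene")
cv2.imwrite("pics/v8.png",np.hstack([cv2.resize(c[0]["frame"][180:380,220:420],(400,400),interpolation=cv2.INTER_CUBIC),cv2.resize(t[0]["frame"][60:240,340:520],(400,400),interpolation=cv2.INTER_CUBIC)])); pickle.dump(c,open("v8.pkl","wb"))
E
```

```text
time: 11.53
eef_pos: [499.6, 248.7, 157.8]
tool_rot: [[-0.039, -0.999, 0.035], [-0.999, 0.04, 0.011], [-0.013, -0.035, -0.999]]
force: [12.4, 0.3, 3.0]
gripper_width: 0.58
time: 12.37
eef_pos: [515.5, 246.6, 256.5]
tool_rot: [[-0.039, -0.999, 0.032], [-0.999, 0.039, 0.01], [-0.011, -0.032, -0.999]]
force: [0.5, 0.1, -1.0]
gripper_width: 0.58
```

View pics/v8.png

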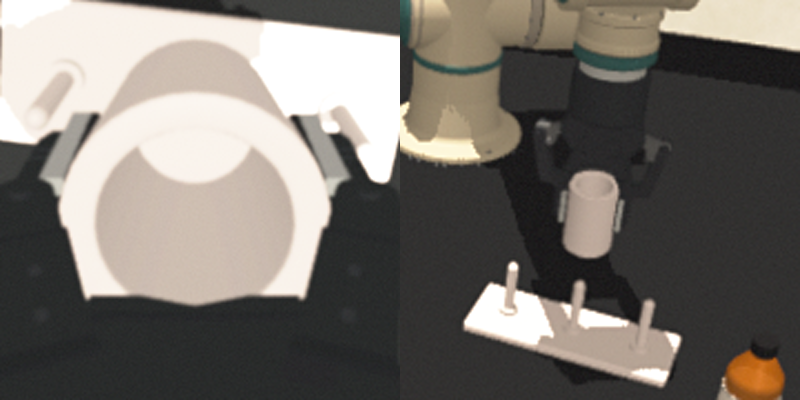

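```bash
python3 -m pendant '[{"tx":0,"ty":0,"tz":0,"yaw":0,"grip":4.5},{"tx":0,"ty":0,"tz":0,"yaw":0,"grip":4.5},{"tx":0,"ty":0,"tz":0,"yaw":0,"grip":4.5},{"tx":0,"ty":0,"tz":0,"yaw":0,"grip":4.5},{"tx":0,"ty":0,"tz":0,"yaw":0,"grip":4.5},{"tx":0,"ty":0,"tz":0,"yaw":0,"grip":4.5}]'; python3 - <<'E'
from h import *
import pickle
c=pickle.load(open("v8.pkl","rb")); im,R,o=c
P=[]
for u,v,d in [(317.75,292.5,99.5),(317.5,242,60.5)]:
    _,r=ray(c,u,v); zc=im["fx"]*36/d; P.append(o+r*zc/(r@R[:,2])); print(P[-1])
a=P[0]-P[1]; print(np.linalg.norm(a),a/np.linalg.norm(a), "tilt",np.degrees(np.arccos(a[2]/np.linalg.norm(a))))
c2=cam("wrist"); d=np.abs(c2[0]["frame"][180:330,250:390].astype(int)-im["frame"][180:330,250:390]).mean(); print("change",d)
s=status.sense(); print(s["eef_pos"],np.abs(s["qd"]).max(),s["force"])
E
```

```text
time: 12.97
eef_pos: [515.7, 246.6, 256.7]
tool_rot: [[-0.039, -0.999, 0.032], [-0.999, 0.04, 0.01], [-0.012, -0.032, -0.999]]
force: [0.7, 0.1, -2.0]
gripper_width: 0.576
[524.37475288 245.86280108 237.95016648]
[516.14300732 246.94132503 171.17067478]
67.29357592012497 [ 0.12232588 -0.01602715  0.99236058] tilt 7.086712806891609
change 1.046888888888889
[515.67252694 246.64663978 256.71477024] 0.04954194458495855 [-0.28830574 -0.63557587 -1.32833035]
```

```bash
python3 -c "
from plant import job
print(job.sign_off())"
```

```text
the job is handed in; nothing more can be done
None
```

I handed the job in with the liner held about 20 cm above the bench, open end up, in a 25 N grip. It was at rest with about 2 N of outside force on the wrist, roughly its own weight. `job.sign_off()` reports no verdict, so I don't have the judged result.

**How I did it:** The tool can't tilt, so after lifting the liner I turned it in the fingers against the rack's middle peg. I first pressed the +x end up on the peg top. That stopped about 26° short of upright with 24 N on the wrist, probably because the lower edge had touched the rack board. I backed off and pushed the lower end upright from the other side of the peg, with under 20 N on the wrist.

**Which end is open:** I settled this by camera rather than by the peg-over-end test. The +x end shows a bore with its floor about 67 mm down, against the 68 mm given, and that end is now up.

**Last checks:**
- **Tilt:** about 7° from upright, against the 20° limit.
- **Height:** the liner's middle is about 200 mm above the bench.
- **Contact:** the last view shows it clear of the rack.
- **Bystanders:** I never went near them, but I did not re-measure their positions.

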